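# Index the put-to-light carousel one hole

## Task

Index the packing carousel one hole towards the green lamp: press the red plunger cup down with the fingertips to free its locking pin, swing the turntable round with it (not by way of the amber lamp), and let the plunger spring fully up with its pin locked in the hole beside the green lamp. Leave the goods standing on the turntable, neither lifted nor knocked over, and leave the other things on the bench alone.

Things in the scene. Friction and masses are not known exactly. Their poses are not given: they have to be found in the camera images.
- plunger_cup (a point): Centre of the floor of the red plunger's shallow finger cup (moves with it). The cup is open upward: black rubber floor 44 mm across inside a rounded rim 10 mm high, 60 mm across outside. It stands on the blue turntable 100 mm from the turning axis; floor 88 mm above the bench when up, 71 mm when fully pressed.
- plunger (a joint): How far the plunger is pressed straight down, m: 0 fully up, 0.017 the bottom stop. A spring returns it: about 4 N to start, 8 N at the bottom. At a hole the pin holds the turntable (unless forced) until about 0.013 is pressed; 0.014 to 0.017 turns freely. If it is let up between holes the pin rubs under the ring at about 0.012 and pops up by itself when it comes under a hole.
- turntable (a joint): Angle of the blue turntable, rad, anticlockwise positive seen from above; 0 at the start, pin in its first hole. Six index holes, pi/3 apart, so the hole at the green lamp is at +pi/3 or -pi/3, whichever side the lamp is on. It turns with light friction (below 0.2 Nm) and stays where it is left; locked it has about 0.025 rad of play each way.
- turntable_centre (a point): On the vertical turning axis, at the top face of the blue round turntable (262 mm across, top face 63 mm above the bench). Around it lies a fixed grey index ring, 270 to 330 mm across, flush with it, with six holes about 17 mm long, on a grey base disc 390 mm across. Base place and heading vary.
- pin_tip (a point): Top of the red locking pin (10 mm across, rounded), 150 mm from the turning axis, straight outward of the cup; it is part of the plunger and goes down and round with it. When up in a hole it stands 4 mm above the ring's top face; the ring is 8 mm thick.
- carousel: The whole carousel (base, index ring, turntable, plunger). Origin at the centre of the underside of its base, on the turning axis; its x axis points to the hole the pin starts in.
- green_lamp: Green signal lamp on a black post, 24 mm across, fixed to the carousel's base 180 mm from the turning axis, just outside the hole to turn to. Origin at the post's foot, 14 mm above the bench; top 82 mm above the bench.
- amber_lamp: Amber (orange) lamp on a black post, same size, just outside the hole on the other side of the start: the wrong way.
- carton: Small brown carton 55 x 40 x 40 mm standing loose on the turntable; origin at the centre of its underside, z up.
- tape_roll: Brown tape roll 60 mm across, 24 mm high, lying flat loose on the turntable; origin at the centre of its underside.
- jar: White jar with black cap, 38 mm across, 48 mm high, standing loose on the turntable; origin at the centre of its underside.
- scanner: Hand barcode scanner, black and grey, about 170 x 50 x 36 mm, lying on the bench; bystander.
- mouse: Black computer mouse 100 x 60 x 24 mm on a black mat; bystander.
- parcel: Brown parcel 140 x 100 x 70 mm on the bench; bystander.
- marker_pen: Blue marker pen with white cap, 135 mm long, 18 mm thick, lying on the bench; bystander.
Not all that is in view belongs to the job. What is shaped like the jar but blue is not meant.

How it is judged:
By the outcome, as a careful person would: the job done as asked, in the order asked, and still so for the second after the job is handed in, with the robot touching nothing.
It also fails if it takes over 38 s, if anything falls off the work surface, if the arm or the gripper's body presses on something with over 40 N, if the wrist force passes 120 N, or if a joint passes its speed limit or range.

## Robot

A 6-joint arm with a two-finger parallel gripper is mounted at the origin on the work surface. World frame = base frame: x ahead of the robot, y to its left, z up, the work surface at z = 0. Lengths are in m, angles in rad, forces in N, time in s.
With the tool pointing down it reaches from about 0.25 to 0.8 m from the base axis. Payload 3.9 kg.
Tool frame: the origin (TCP) lies midway between the tips of the shut fingers; the grasp point (between the pads) lies bot.tcp_to_grasp behind it (bot.tcp_to_grasp is the distance from the TCP to the grasp point, in m); z points along the fingers, y is the line along which they close (so a half turn about z gives the same grasp; the last joint's range is limited). The gripper opens to 85 mm and grips with 20 to 120 N. Pads are 22 mm wide; open, the fingers measure 114 mm over their backs; the gripper's body (76 mm by 85 mm) begins 54 mm behind the grasp point. The pads swing forward as they close: fully open they stand 13 mm farther back than shut.
Start: joints at [-1.325, 0.26, -0.138, 1.173, 0, 1.571], TCP at [0.128, -0.509, 0.231] pointing down, gripper open.
Joint ranges: [-2.78, 2.78], [-0.83, 1.72], [-1.28, 1.37], [-1.9, 2.12], [-1.57, 1.48], [-3.14, 3.14]. Speed limits (rad/s): [2.57, 2.57, 3.14, 3.14, 3.14, 3.14].

## Interface

Orientations are given as a rotation vector (axis times angle).
In Python, from bench import bot gives the robot as it stands.
- The arm moves only by the tool nudge_tcp, called after "Request:" as name(argument=value, ...) on one line, values as JSON. Schema: {"type":"object","properties":{"deltas":{"type":"array","items":{"type":"object","properties":{"turn_vec":{"type":"array","items":{"type":"number"},"minItems":3,"maxItems":3},"d":{"type":"array","items":{"type":"number"},"minItems":3,"maxItems":3},"finger_gap":{"type":"number"}},"additionalProperties":false,"required":["finger_gap"]},"minItems":1,"maxItems":8},"grip_force":{"type":"number"},"only":{"type":"string"},"quiet":{"type":"boolean"},"lines":{"type":"string"}},"required":["deltas"],"additionalProperties":false}. deltas is a list of rows, 1 to 8 of them, each an object with the fields turn_vec (a list: a rotation vector rx, ry, rz in shares of 180 degrees (1.0 is 180 degrees)), d (a list: dx, dy, dz in shares of the most that a row can go, 1 being 50 mm), finger_gap (the opening from 0.0 (shut) to 1.0 (fully open)); a field left out counts as zero (the opening has to be given); each row shifts and turns the commanded pose from where the row before left it, along the tool's axes as they then stand; what a row does not reach is not made up. A row lasts 1/10 s, in which the tool goes at most 0.05 m and 0.15 rad, less where a joint would pass 70% of its speed; a pose out of reach is approached as far as the arm can. The fingers move at their own pace and stop on an object; grip_force is the grip in N (left out, the last holds). Time passes only in rows, so rows that do not move let the fingers close. The tool returns the time, the measured TCP pose, the force, the opening and the grip force at its end. only (a regular expression) keeps the lines of the reply that match it, lines (a string "A,B") keeps lines A to B, and quiet returns only ok. Shift and turn numbers lie between -1 and 1, and a call with a number outside is refused. Input that does not fit is refused with a message, and nothing moves.
- bot.read_state(): the state, without advancing time (a new reading comes with each control period).
- bot.capture(name): name is "scene" or "top" or "wrist"; returns a dict with "img" (400x640x3 uint8, red, green, blue), "fx", "fy", "cx", "cy" (pixels), "k1" (the pictures are not rectified: a ray, as slopes to the right and down, at radius r is drawn at 1 + k1 r^2 times it, then the intrinsics apply), "xyz" and "orientation" of the camera in the world; the wrist camera has in their place "mount" (4x4, takes a point from camera to tool coordinates, whose origin is the TCP and whose axes are the flange's). Camera axes: x right, y down, z forward; pixel columns grow to the right and rows downward; lengths in m; the calibration is good to about 2 mm. A picture is of the moment at which its call begins: read the wrist's pose just before it. There is no depth.
- bot.finish_job(): hands the job in; it is judged then, once.
Trained networks look in the newest picture that a camera, given by its name, has taken for a name from the list of things; names that differ only in an ending like _2 or _b are one class to them, and where a whole thing is asked for, a point or a joint stands for the part that bears it (a point fixed in the world has none). Each returns a list of dicts, best first, with "score" (0 to 1); they miss things now and then, are a little off and sometimes report something else, mostly with a low value. They report only what shows in the picture. A call takes as long as a camera call. They do not tell look-alikes from the thing itself.
- bot.search_frame(camera, label): "position" ([column, row] in pixels, amid what is visible of it).
The state is a dict: "time_s": time; "joints": joint angles; "qvel": joint speeds; "effort": joint torques, N m; "position": TCP position; "orientation": TCP orientation; "contact_force": force on the tool from outside, world axes, zero at the start; "torque": the same for the moment, N m; "opening": opening from 0.0 (shut) to 1.0 (fully open); "gripper_force": force on a finger pad.
Only numpy, scipy, OpenCV 4.12 (cv2) and the standard library are available. Lean on these libraries where they do the work, as an engineer would, in place of code of your own. Each camera call takes 0.05 s, during which the arm holds its last target. There are 200 camera calls.

## Working session

There is one attempt and no reset: what is moved stays moved. The work goes in short steps, Python scripts to look and compute and a tool call to move; the robot and the scene stay as the last step left them, time stands still between calls to the robot, and variables do not carry over. Pictures are saved under pics/ and viewed, at most 10 in all, crops included, and the job is handed in when it is done.

```bash
mkdir -p pics; ls; cat > h.py <<'E'
import numpy as np, cv2
from scipy.spatial.transform import Rotation as R
from bench import bot
def rot(o):
    o=np.array(o,float)
    return o if o.shape==(3,3) else R.from_rotvec(o).as_matrix()
def cam(name):
    s=bot.read_state(); c=bot.capture(name)
    if 'mount' in c:
        T=np.eye(4); T[:3,:3]=rot(s['orientation']); T[:3,3]=s['position']
        M=T@np.array(c['mount']); c['P'],c['R']=M[:3,3],M[:3,:3]
    else: c['P'],c['R']=np.array(c['xyz']),rot(c['orientation'])
    return c
def ray(c,px):
    d=np.array([(px[0]-c['cx'])/c['fx'],(px[1]-c['cy'])/c['fy']]); u=d.copy()
    for _ in range(20): u=d/(1+c['k1']*(u@u))
    return c['R']@np.array([u[0],u[1],1])
def at(c,px,z):
    r=ray(c,px); return c['P']+r*(z-c['P'][2])/r[2]
def proj(c,X):
    p=c['R'].T@(np.array(X)-c['P']); u=p[:2]/p[2]; u=u*(1+c['k1']*(u@u))
    return np.array([u[0]*c['fx']+c['cx'],u[1]*c['fy']+c['cy']])
def save(c,f,img=None):
    cv2.imwrite('pics/'+f,cv2.cvtColor(c['img'] if img is None else img,cv2.COLOR_RGB2BGR))
E
python3 - <<'E'
from h import *
Z=dict(plunger_cup=.088,turntable_centre=.063,pin_tip=.067,green_lamp=.06,amber_lamp=.06,carton=.08,tape_roll=.08,jar=.09,carousel=.05,plunger=.08)
for n in ('top','scene'):
    c=cam(n); save(c,n+'0.png'); print(n,c['orientation'],c['P'])
    for l,z in Z.items():
        print(l,[(np.round(d['position']),round(d['score'],2),at(c,d['position'],z).round(3)) for d in bot.search_frame(n,l)[:3]])
print(bot.read_state()['orientation'],bot.tcp_to_grasp)
E
```

```text
pics
top [-2.16386552  2.20160961 -0.11201865] [ 0.44644231 -0.00599995  1.47765866]
plunger_cup [(array([307., 178.]), 0.73, array([0.647, 0.01 , 0.088]))]
turntable_centre [(array([312., 203.]), 0.86, array([ 0.565, -0.006,  0.063]))]
pin_tip [(array([306., 176.]), 0.73, array([0.656, 0.012, 0.067]))]
green_lamp []
amber_lamp [(array([354., 173.]), 0.49, array([ 0.663, -0.146,  0.06 ]))]
carton [(array([313., 234.]), 0.61, array([ 0.464, -0.008,  0.08 ])), (array([306., 176.]), 0.52, array([0.654, 0.013, 0.08 ]))]
tape_roll [(array([293., 224.]), 0.52, array([0.498, 0.058, 0.08 ]))]
jar [(array([394., 206.]), 0.65, array([ 0.551, -0.269,  0.09 ])), (array([333., 207.]), 0.51, array([ 0.549, -0.074,  0.09 ]))]
carousel [(array([306., 207.]), 0.56, array([0.553, 0.014, 0.05 ]))]
plunger [(array([305., 178.]), 0.78, array([0.647, 0.016, 0.08 ])), (array([262., 189.]), 0.57, array([0.613, 0.154, 0.08 ])), (array([464., 222.]), 0.23, array([ 0.495, -0.497,  0.08 ]))]
scene [-1.39705835 -2.04819846  0.94101531] [1.64234504 0.38043906 1.04489656]
plunger_cup [(array([315., 210.]), 0.63, a
[... 265 characters left out ...]
0.]), 0.57, array([0.631, 0.169, 0.06 ])), (array([190., 209.]), 0.17, array([ 0.739, -0.334,  0.06 ]))]
amber_lamp [(array([262., 211.]), 0.46, array([ 0.672, -0.14 ,  0.06 ]))]
carton [(array([329., 174.]), 0.78, array([ 0.463, -0.012,  0.08 ])), (array([318., 216.]), 0.24, array([0.651, 0.024, 0.08 ]))]
tape_roll [(array([346., 190.]), 0.87, array([0.513, 0.057, 0.08 ]))]
jar [(array([301., 184.]), 0.61, array([ 0.55 , -0.069,  0.09 ])), (array([231., 190.]), 0.48, array([ 0.651, -0.247,  0.09 ]))]
carousel [(array([321., 214.]), 0.97, array([0.611, 0.017, 0.05 ]))]
plunger [(array([317., 212.]), 0.61, array([0.634, 0.015, 0.08 ]))]
[-3.11786738e+00 -3.85048002e-01 -1.19185956e-05] 0.0187
```

```bash
python3 - <<'E'
import cv2
a=cv2.imread('pics/top0.png')[120:290,210:500]; b=cv2.imread('pics/scene0.png')[130:280,170:460]
a=cv2.resize(a,None,fx=2,fy=2,interpolation=3); b=cv2.resize(b,None,fx=1.7,fy=1.7,interpolation=3)
b=cv2.copyMakeBorder(b,0,0,0,a.shape[1]-b.shape[1],cv2.BORDER_CONSTANT)
cv2.imwrite('pics/both.png',cv2.vconcat([a,b]))
E
```

```text
(no output)
```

View pics/both.png

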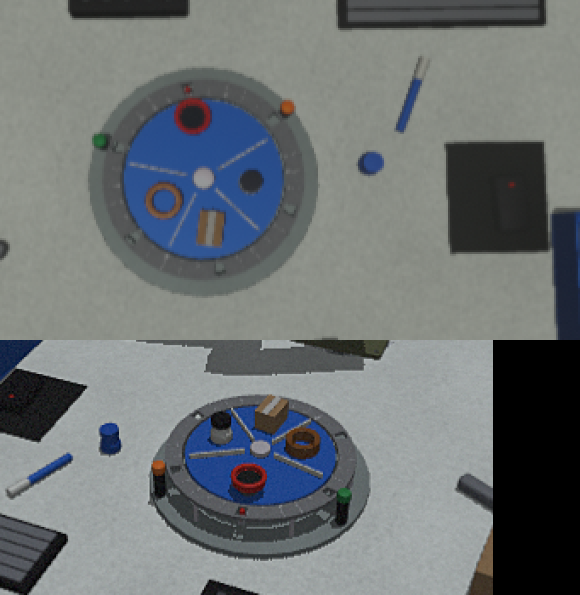

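The top picture shows the red cup at (306,178), its pin at (304,165), the green lamp at (260,190), the amber lamp at (354,173) and the hub at (311.5,209). The green lamp lies on +y, so the turn is anticlockwise (+pi/3). Look-alikes: for the jar, the blue pot at (395,201), which is not meant; for the cup, the tape ring at (291,220), which is brown, so it isn't the cup. The cup is the red ring with the black floor. Next I'll take a precise fit.

```bash
python3 - <<'E'
from h import *
from scipy.optimize import least_squares
for n in ('top','scene'):
    c=cam(n); h=cv2.cvtColor(c['img'],cv2.COLOR_RGB2HSV)
    m=cv2.inRange(h,(105,120,50),(125,255,255)); m[:, :225]=0; m[:,380:]=0; m[:150]=0; m[270:]=0
    k,l,s,_=cv2.connectedComponentsWithStats(m); 
    hull=cv2.convexHull(np.argwhere(m)[:,::-1].astype(np.int32))[:,0]
    P=np.array([at(c,p,.063)[:2] for p in hull])
    f=least_squares(lambda q:np.hypot(*(P-q[:2]).T)-q[2],[.56,0,.13],loss='soft_l1',f_scale=.002)
    C=f.x; print(n,'centre',C.round(4),'rms',np.sqrt(np.mean(f.fun**2)).round(4))
    r=cv2.inRange(h,(0,140,60),(6,255,255))|cv2.inRange(h,(172,140,60),(180,255,255))
    k,l,s,ce=cv2.connectedComponentsWithStats(r)
    for i in range(1,k):
        if s[i,4]>3: 
            for z in (.095,.067):
                X=at(c,ce[i],z)[:2]; d=X-C[:2]; print('red',s[i,4],ce[i].round(1),z,X.round(4),'r',np.hypot(*d).round(4),'ang',np.degrees(np.arctan2(d[1],d[0])).round(1))
    for nm,lo,hi in (('green',(50,100,60),(85,255,255)),('amber',(8,160,140),(18,255,255))):
        g=cv2.inRange(h,lo,hi); k,l,s,ce=cv2.connectedComponentsWithStats(g)
        for i in range(1,k):
            if s[i,4]>15:
                X=at(c,ce[i],.074)[:2]; d=X-C[:2]; print(nm,s[i,4],ce[i].round(1),X.round(4),np.hypot(*d).round(4),np.degrees(np.arctan2(d[1],d[0])).round(1))
    if n=='top': save(c,'cup.png',cv2.resize(c['img'][155:225,245:365],None,fx=6,fy=6,interpolation=cv2.INTER_CUBIC))
E
```

```text
top centre [ 0.5466 -0.0027  0.1303] rms 0.0006
red 4 [303.5 164.5] 0.095 [0.6885 0.0196] r 0.1437 ang 8.9
red 4 [303.5 164.5] 0.067 [0.6934 0.0201] r 0.1486 ang 8.8
red 126 [306.  177.1] 0.095 [0.6473 0.012 ] r 0.1018 ang 8.3
red 126 [306.  177.1] 0.067 [0.6514 0.0124] r 0.1059 ang 8.2
red 4 [465.5 211.5] 0.095 [ 0.5276 -0.4982] r 0.4958 ang -92.2
red 4 [465.5 211.5] 0.067 [ 0.5293 -0.5082] r 0.5057 ang -92.0
red 11 [164.9 225.4] 0.095 [0.4999 0.4619] r 0.4669 ang 95.7
red 11 [164.9 225.4] 0.067 [0.501  0.4713] r 0.4762 ang 95.5
green 32 [259.5 189.9] [0.6108 0.1645] 0.1791 69.0
amber 22 [353.3 172.9] [ 0.6619 -0.1429] 0.1815 -50.6
amber 94 [ 73.4 266.3] [0.3761 0.7553] 0.777 102.7
scene centre [ 0.5461 -0.0863  0.1974] rms 0.0243
red 6 [176.  162.5] 0.095 [ 0.6014 -0.4627] r 0.3804 ang -81.6
red 6 [176.  162.5] 0.067 [ 0.5707 -0.4876] r 0.402 ang -86.5
red 200 [315.7 211.1] 0.095 [0.6502 0.0157] r 0.1458 ang 44.4
red 200 [315.7 211.1] 0.067 [0.621  0.0049] r 0.1181 ang 50.6
red 12 [312.  230.5] 0.095 [0.7251 0.0339] r 0.2157 ang 33.9
red 12 [312.  230.5] 0.067 [0.6981 0.0237] r 0.1876 ang 35.9
red 17 [490.7 236.5] 0.095 [0.5727 0.479 ] r 0.566 ang 87.3
red 17 [490.7 236.5] 0.067 [0.5412 0.4819] r 0.5683 ang 90.5
green 36 [372.3 219.5] [0.6025 0.1652] 0.2578 77.4
amber 72 [589.7 195.9] [0.2623 0.7416] 0.8752 108.9
amber 27 [262.8 203. ] [ 0.6521 -0.145 ] 0.1212 -29.0
```

View pics/cup.png

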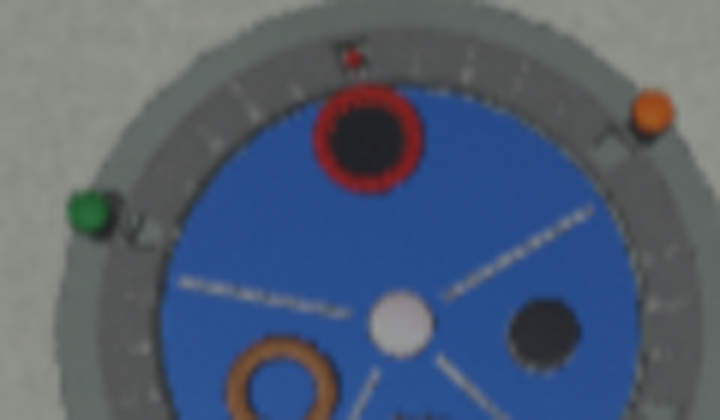

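The crop confirms the red cup with the black rubber floor at (306,178), its pin in the start hole and green on the left. The fit gives centre (0.5466,-0.0027), heading 8.8° and cup (0.645,0.0125). I'll turn the tool so that its x axis is the anticlockwise tangent, with the fingers shut.

The rows are not in the units I measure in: shifts go in shares of 50 mm and turns go in shares of 180 degrees. I convert before sending: -0.15 rad is -0.0477.

Request:
nudge_tcp(deltas=[{"turn_vec":[0, 0, -0.0477], "finger_gap":0}, {"turn_vec":[0, 0, -0.0477], "finger_gap":0}, {"turn_vec":[0, 0, -0.0477], "finger_gap":0}, {"turn_vec":[0, 0, -0.0477], "finger_gap":0}, {"turn_vec":[0, 0, -0.0477], "finger_gap":0}, {"turn_vec":[0, 0, -0.0477], "finger_gap":0}, {"turn_vec":[0, 0, -0.0477], "finger_gap":0}, {"turn_vec":[0, 0, -0.0477], "finger_gap":0}], grip_force=40)

```text
time_s: 2.0
position: [0.1277, -0.5092, 0.2313]
orientation: [-2.349, -2.086, -0.0]
contact_force: [-1.2, 0.3, -0.4]
opening: 0.0
gripper_force: 0.0
```

Request:
nudge_tcp(deltas=[{"turn_vec":[0, 0, -0.0446], "finger_gap":0}, {"turn_vec":[0, 0, -0.0446], "finger_gap":0}, {"finger_gap":0}])

```text
time_s: 2.3
position: [0.1277, -0.5092, 0.2313]
orientation: [2.043, 2.386, -0.0]
contact_force: [0.2, 0.7, 0.1]
opening: 0.0
gripper_force: 0.0
```

```bash
cat > go.py <<'E'
import sys
from h import *
s=bot.read_state(); M=rot(s['orientation']); p=np.array(s['position'])
print('t',s['time_s'],'p',p.round(4),'x',M[:,0].round(3),'y',M[:,1].round(3),'z',M[:,2].round(3),'q',np.round(s['joints'],2),'F',np.round(s['contact_force'],1))
print('tool delta',(M.T@(np.array([float(a) for a in sys.argv[1:4]])-p)).round(4))
E
python3 go.py .6455 .0125 .20
```

```text
t 2.3 p [ 0.1277 -0.5092  0.2313] x [-0.154  0.988 -0.   ] y [ 0.988  0.154 -0.   ] z [-0. -0. -1.] q [-1.33  0.26 -0.14  1.17 -0.    0.09] F [0.2 0.7 0.1]
tool delta [0.4357 0.592  0.0313]
```

Converted, 0.037 m is 0.74, 0.002 m is 0.04.

Request:
nudge_tcp(deltas=[{"d":[0.54, 0.74, 0.04], "finger_gap":0}, {"d":[0.54, 0.74, 0.04], "finger_gap":0}, {"d":[0.54, 0.74, 0.04], "finger_gap":0}, {"d":[0.54, 0.74, 0.04], "finger_gap":0}, {"d":[0.54, 0.74, 0.04], "finger_gap":0}, {"d":[0.54, 0.74, 0.04], "finger_gap":0}, {"d":[0.54, 0.74, 0.04], "finger_gap":0}, {"d":[0.54, 0.74, 0.04], "finger_gap":0}], quiet=true)

```text
ok
```

Request:
nudge_tcp(deltas=[{"d":[0.54, 0.74, 0.04], "finger_gap":0}, {"d":[0.54, 0.74, 0.04], "finger_gap":0}, {"d":[0.54, 0.74, 0.04], "finger_gap":0}, {"d":[0.54, 0.74, 0.04], "finger_gap":0}, {"d":[0.54, 0.74, 0.04], "finger_gap":0}, {"d":[0.54, 0.74, 0.04], "finger_gap":0}, {"d":[0.54, 0.74, 0.04], "finger_gap":0}, {"finger_gap":0}])

```text
time_s: 3.9
position: [0.6173, -0.0192, 0.2001]
orientation: [2.04, 2.389, 0.004]
contact_force: [-1.3, -0.7, 0.7]
opening: 0.003
gripper_force: 0.0
```

```bash
python3 go.py .6455 .0125 .13
```

```text
t 3.9 p [ 0.6173 -0.0192  0.2001] x [-0.157  0.988  0.001] y [0.988 0.157 0.002] z [ 0.002  0.002 -1.   ] q [-0.03  0.43  0.04  1.18  0.    1.38] F [-1.3 -0.7  0.7]
tool delta [0.0268 0.0326 0.0702]
```

Converted, 0.033 m is 0.66, 0.03 m is 0.6.

Request:
nudge_tcp(deltas=[{"d":[0.54, 0.66, 0.4], "finger_gap":0}, {"d":[0, 0, 0.6], "finger_gap":0}, {"finger_gap":0}])

```text
time_s: 4.2
position: [0.6388, 0.0086, 0.1469]
orientation: [-2.04, -2.381, 0.01]
contact_force: [-1.3, -1.4, 0.1]
opening: -0.002
gripper_force: 0.0
```

```bash
python3 - <<'E'
from h import *
c=cam('wrist'); 
print(c['P'],proj(c,[.6455,.0125,.088]),[ (d['position'],d['score']) for d in bot.search_frame('wrist','plunger_cup')])
h=cv2.cvtColor(c['img'],cv2.COLOR_RGB2HSV)
r=cv2.inRange(h,(0,140,60),(6,255,255))|cv2.inRange(h,(172,140,60),(180,255,255))
k,l,s,ce=cv2.connectedComponentsWithStats(r)
for i in range(1,k):
    if s[i,4]>30: print(s[i],ce[i].round(1),at(c,ce[i],.095).round(4),at(c,ce[i],.067).round(4))
img=c['img'].copy()
q=lambda X:tuple(int(v) for v in proj(c,X))
cv2.circle(img,q([.6455,.0125,.088]),4,(0,255,0),1)
s=bot.read_state(); 
cv2.circle(img,q(s['position']),4,(255,255,0),1)
save(c,'w1.png',img)
E
python3 go.py .6455 .0125 .10
```

```text
[0.62846534 0.08560359 0.29031773] [333.99608594 214.54987161] [([335.7, 211.8], 0.89), ([182.3, 298.1], 0.29)]
[ 293  176   83   76 2584] [335.  212.9] [0.6454 0.0164 0.095 ] [0.6478 0.0065 0.067 ]
[385 195  16  15 163] [392.8 201.5] [0.684 0.031 0.095] [0.6919 0.0232 0.067 ]
t 4.3 p [0.6406 0.0077 0.151 ] x [-0.152  0.988  0.   ] y [ 0.988  0.152 -0.003] z [-0.003 -0.    -1.   ] q [ 0.01  0.5   0.02  1.1  -0.    1.43] F [0.8 0.1 0.2]
tool delta [0.004  0.0057 0.051 ]
```

View pics/w1.png

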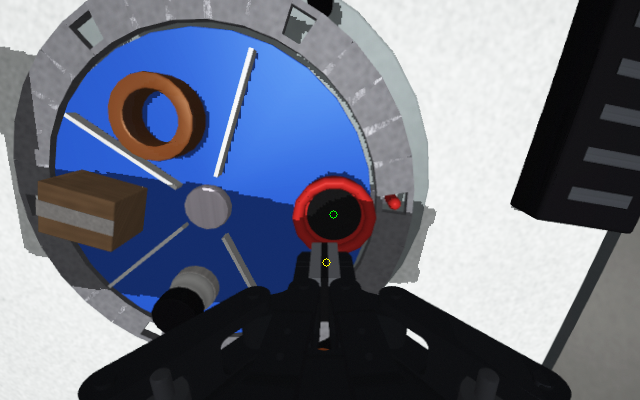

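The wrist view shows the cup floor centre at (334,214), in line with my estimate (green dot), and the pin at (393,201), which gives a heading of about 9.3°. The shut fingertips are at (326,262). I'll centre on (0.6453,0.0135) and lower.

Converted, 0.02 m is 0.4, 0.008 m is 0.16.

Request:
nudge_tcp(deltas=[{"d":[0.08, 0.1, 0.4], "finger_gap":0}, {"d":[0, 0, 0.4], "finger_gap":0}, {"d":[0, 0, 0.16], "finger_gap":0}, {"finger_gap":0}, {"finger_gap":0}])

```text
time_s: 4.8
position: [0.6469, 0.0126, 0.1049]
orientation: [2.043, 2.385, 0.002]
contact_force: [0.3, 0.0, 0.6]
opening: 0.005
gripper_force: 0.0
```

```bash
python3 go.py .6453 .0135 .088
```

```text
t 4.8 p [0.6469 0.0126 0.1049] x [-0.153  0.988 -0.   ] y [0.988 0.153 0.002] z [ 0.002  0.    -1.   ] q [ 0.02  0.54 -0.04  0.99 -0.    1.44] F [0.3 0.  0.6]
tool delta [ 0.0012 -0.0014  0.0169]
```

Converted, 0.01 m is 0.2, 0.007 m is 0.14.

Request:
nudge_tcp(deltas=[{"d":[0.02, -0.02, 0.2], "finger_gap":0}, {"d":[0, 0, 0.14], "finger_gap":0}, {"finger_gap":0}])

```text
time_s: 5.1
position: [0.6456, 0.0139, 0.0861]
orientation: [2.042, 2.386, 0.001]
contact_force: [-0.1, -0.5, 4.4]
opening: 0.0
gripper_force: 2.1
```

Request:
nudge_tcp(deltas=[{"d":[0, 0, 0.12], "finger_gap":0}, {"d":[0, 0, 0.12], "finger_gap":0}, {"finger_gap":0}, {"finger_gap":0}])

```text
time_s: 5.5
position: [0.6457, 0.0139, 0.0755]
orientation: [2.042, 2.386, 0.001]
contact_force: [-0.5, -0.3, 7.2]
opening: -0.003
gripper_force: 3.4
```

```bash
python3 go.py .6453 .0135 .072
```

```text
t 5.5 p [0.6457 0.0139 0.0755] x [-0.154  0.988 -0.   ] y [0.988 0.154 0.001] z [ 0.001 -0.    -1.   ] q [ 0.02  0.56 -0.09  0.93 -0.    1.44] F [-0.5 -0.3  7.2]
tool delta [-0.0004 -0.0004  0.0035]
```

The spring force and heights agree with the description. Now I'll press to about 16 mm and swing.

Converted, 0.0035 m is 0.07.

Request:
nudge_tcp(deltas=[{"d":[0, 0, 0.07], "finger_gap":0}, {"finger_gap":0}, {"finger_gap":0}])

```text
time_s: 5.8
position: [0.6457, 0.014, 0.0723]
orientation: [2.042, 2.386, 0.001]
contact_force: [-0.8, -0.7, 7.8]
opening: -0.003
gripper_force: 3.8
```

Request:
nudge_tcp(deltas=[{"turn_vec":[0, 0, -0.0111], "d":[0.07, 0, 0], "finger_gap":0}, {"turn_vec":[0, 0, -0.0223], "d":[0.14, -0.004, 0], "finger_gap":0}, {"turn_vec":[0, 0, -0.0223], "d":[0.14, -0.004, 0], "finger_gap":0}, {"turn_vec":[0, 0, -0.0223], "d":[0.14, -0.004, 0], "finger_gap":0}])

```text
time_s: 6.2
position: [0.6389, 0.037, 0.0722]
orientation: [1.732, 2.619, -0.001]
contact_force: [-1.2, -2.7, 7.5]
opening: 0.0
gripper_force: 3.8
```

```bash
python3 - <<'E'
from h import *
s=bot.read_state(); p=np.array(s['position'])-[.5466,-.0027,0]
print(p,np.hypot(*p[:2]),np.degrees(np.arctan2(p[1],p[0])),np.degrees(np.arctan2(*rot(s['orientation'])[:2,0][::-1])))
E
```

```text
[0.09233863 0.03965807 0.0722447 ] 0.10049470611827738 23.242804941168444 113.05279423263939
```

Converted, 0.007 m is 0.14, -0.0002 m is -0.004, -0.07 rad is -0.0223.

Request:
nudge_tcp(deltas=[{"turn_vec":[0, 0, -0.0223], "d":[0.14, -0.004, 0], "finger_gap":0}, {"turn_vec":[0, 0, -0.0223], "d":[0.14, -0.004, 0], "finger_gap":0}, {"turn_vec":[0, 0, -0.0223], "d":[0.14, -0.004, 0], "finger_gap":0}, {"turn_vec":[0, 0, -0.0223], "d":[0.14, -0.004, 0], "finger_gap":0}, {"turn_vec":[0, 0, -0.0223], "d":[0.14, -0.004, 0], "finger_gap":0}, {"turn_vec":[0, 0, -0.0223], "d":[0.14, -0.004, 0], "finger_gap":0}, {"turn_vec":[0, 0, -0.0223], "d":[0.14, -0.004, 0], "finger_gap":0}, {"finger_gap":0}])

```text
time_s: 7.0
position: [0.6089, 0.0764, 0.072]
orientation: [1.047, 2.962, -0.002]
contact_force: [-1.9, -1.5, 8.3]
opening: -0.0
gripper_force: 3.9
```

```bash
cat > chk.py <<'E'
import sys
from h import *
s=bot.read_state(); p=np.array(s['position'])-[.5466,-.0027,0]
print('r',np.hypot(*p[:2]),'ang',np.degrees(np.arctan2(p[1],p[0])),'yaw',np.degrees(np.arctan2(*rot(s['orientation'])[:2,0][::-1])),'z',p[2],s['time_s'])
c=cam('wrist'); save(c,sys.argv[1])
h=cv2.cvtColor(c['img'],cv2.COLOR_RGB2HSV)
r=cv2.inRange(h,(0,140,60),(6,255,255))|cv2.inRange(h,(172,140,60),(180,255,255))
k,l,s,ce=cv2.connectedComponentsWithStats(r)
for i in range(1,k):
    if s[i,4]>30:
        for z in (.095,.078,.067,.054):
            d=at(c,ce[i],z)[:2]-[.5466,-.0027]; print(s[i],z,'r',np.hypot(*d).round(4),'ang',np.degrees(np.arctan2(d[1],d[0])).round(1))
E
python3 chk.py w2.png
```

```text
r 0.10065342427105133 ang 51.78220275345309 yaw 141.08228155948953 z 0.0720208584642223 7.0
[ 265  208  114   85 3676] 0.095 r 0.1013 ang 62.1
[ 265  208  114   85 3676] 0.078 r 0.0998 ang 57.3
[ 265  208  114   85 3676] 0.067 r 0.0992 ang 54.2
[ 265  208  114   85 3676] 0.054 r 0.0989 ang 50.5
```

View pics/w2.png

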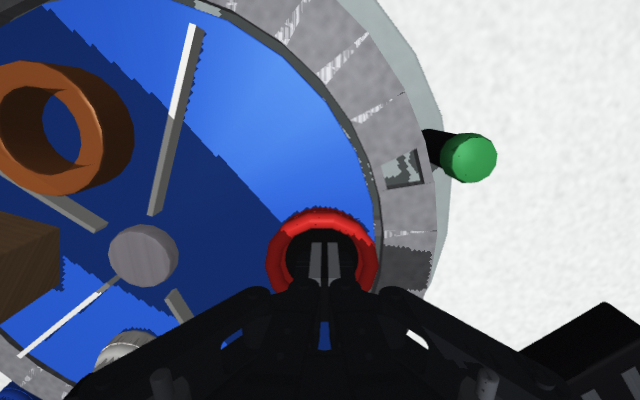

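The turntable follows and the goods are standing; the fingers are in the cup at (323,260), with the green hole at (405,168) about 17.5° further on.

Converted, 0.007 m is 0.14, 0.0025 m is 0.05, -0.07 rad is -0.0223.

Request:
nudge_tcp(deltas=[{"turn_vec":[0, 0, -0.0223], "d":[0.14, -0.004, 0], "finger_gap":0}, {"turn_vec":[0, 0, -0.0223], "d":[0.14, -0.004, 0], "finger_gap":0}, {"turn_vec":[0, 0, -0.0223], "d":[0.14, -0.004, 0], "finger_gap":0}, {"turn_vec":[0, 0, -0.0223], "d":[0.14, -0.004, 0], "finger_gap":0}, {"turn_vec":[0, 0, -0.008], "d":[0.05, 0, 0], "finger_gap":0}, {"finger_gap":0}, {"finger_gap":0}])

```text
time_s: 7.75
position: [0.5838, 0.0913, 0.0721]
orientation: [0.587, 3.085, -0.002]
contact_force: [-1.2, -3.0, 5.9]
opening: -0.002
gripper_force: 3.8
```

```bash
python3 chk.py w3.png; python3 - <<'E'
from h import *
c=cam('top'); save(c,'t3.png',cv2.resize(c['img'][155:225,245:365],None,fx=6,fy=6,interpolation=cv2.INTER_CUBIC))
a=cv2.imread('pics/t3.png'); b=cv2.imread('pics/w3.png')[:170]
cv2.imwrite('pics/b3.png',cv2.vconcat([cv2.resize(a,(640,373)),b]))
E
```

```text
r 0.10112660917553665 ang 68.39417554313516 yaw 158.4579510189274 z 0.07214796233131791 7.75
[ 264  209  114   84 3631] 0.095 r 0.101 ang 78.5
[ 264  209  114   84 3631] 0.078 r 0.0995 ang 73.7
[ 264  209  114   84 3631] 0.067 r 0.099 ang 70.6
[ 264  209  114   84 3631] 0.054 r 0.0987 ang 66.8
[392 234  16  15 193] 0.095 r 0.1372 ang 76.9
[392 234  16  15 193] 0.078 r 0.1411 ang 73.3
[392 234  16  15 193] 0.067 r 0.1438 ang 71.1
[392 234  16  15 193] 0.054 r 0.1474 ang 68.6
```

View pics/w3.png

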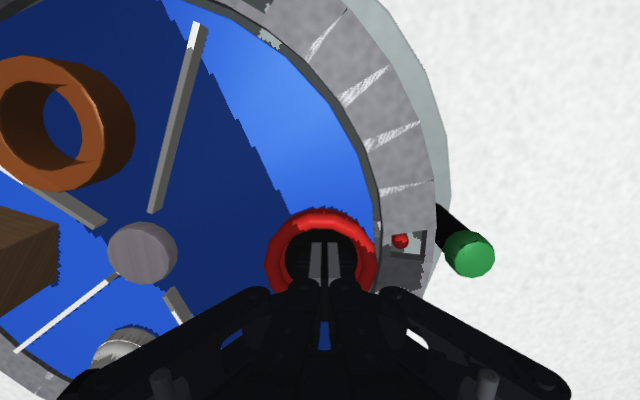

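The pin at (400,240) shows inside the green hole, about 1° short of the middle. I'll nudge 2 mm and ease up.

Converted, 0.002 m is 0.04, -0.02 rad is -0.0064.

Request:
nudge_tcp(deltas=[{"turn_vec":[0, 0, -0.0064], "d":[0.04, 0, 0], "finger_gap":0}, {"finger_gap":0}, {"finger_gap":0}])

```text
time_s: 8.15
position: [0.5823, 0.0919, 0.0722]
orientation: [0.556, 3.09, -0.002]
contact_force: [-0.2, -3.3, 7.4]
opening: -0.003
gripper_force: 3.8
```

```bash
python3 chk.py w4.png | grep -v 0.095
```

```text
r 0.10111394451280552 ang 69.29724573271051 yaw 159.5884651755755 z 0.07221044942314722 8.15
[ 264  209  114   84 3639] 0.078 r 0.0995 ang 74.6
[ 264  209  114   84 3639] 0.067 r 0.0989 ang 71.4
[ 264  209  114   84 3639] 0.054 r 0.0987 ang 67.7
[392 237  16  12 144] 0.078 r 0.1413 ang 73.9
[392 237  16  12 144] 0.067 r 0.1441 ang 71.7
[392 237  16  12 144] 0.054 r 0.1477 ang 69.2
```

Request:
nudge_tcp(deltas=[{"d":[0, 0, -0.06], "finger_gap":0}, {"d":[0, 0, -0.06], "finger_gap":0}, {"d":[0, 0, -0.06], "finger_gap":0}, {"finger_gap":0}])

```text
time_s: 8.6
position: [0.5823, 0.0919, 0.0812]
orientation: [0.556, 3.09, -0.002]
contact_force: [0.4, -2.5, 5.7]
opening: 0.001
gripper_force: 2.7
```

At 6.8 mm pressed the force is still 5.7 N, as the spring should give, so the pin has entered the hole. Now I'll rise clear.

Converted, -0.04 m is -0.8, -0.02 m is -0.4.

Request:
nudge_tcp(deltas=[{"d":[0, 0, -0.06], "finger_gap":0}, {"d":[0, 0, -0.06], "finger_gap":0}, {"d":[0, 0, -0.1], "finger_gap":0}, {"d":[0, 0, -0.4], "finger_gap":0}, {"d":[0, 0, -0.8], "finger_gap":0}, {"d":[0, 0, -0.8], "finger_gap":0}, {"finger_gap":0}, {"finger_gap":0}])

```text
time_s: 9.4
position: [0.5822, 0.0934, 0.1916]
orientation: [0.555, 3.091, 0.003]
contact_force: [-0.0, 0.1, -0.1]
opening: -0.0
gripper_force: 0.0
```

```bash
python3 chk.py w5.png; python3 - <<'E'
from h import *
c=cam('scene'); save(c,'s5.png')
a=cv2.imread('pics/s5.png')[150:270,210:410]; cv2.imwrite('pics/s5c.png',cv2.vconcat([cv2.resize(a,(560,336),interpolation=2),cv2.resize(cv2.imread('pics/w5.png'),(560,260))[:260]]))
E
```

```text
r 0.10246764526925994 ang 69.65416423771448 yaw 159.63573303542125 z 0.1916007851640102 9.4
[ 286  170   70   65 1975] 0.095 r 0.0998 ang 68.8
[ 286  170   70   65 1975] 0.078 r 0.0998 ang 65.6
[ 286  170   70   65 1975] 0.067 r 0.1 ang 63.5
[ 286  170   70   65 1975] 0.054 r 0.1004 ang 61.1
[366 186  11  14 118] 0.095 r 0.1432 ang 73.0
[366 186  11  14 118] 0.078 r 0.1458 ang 71.0
[366 186  11  14 118] 0.067 r 0.1476 ang 69.7
[366 186  11  14 118] 0.054 r 0.1499 ang 68.3
```

View pics/s5c.png

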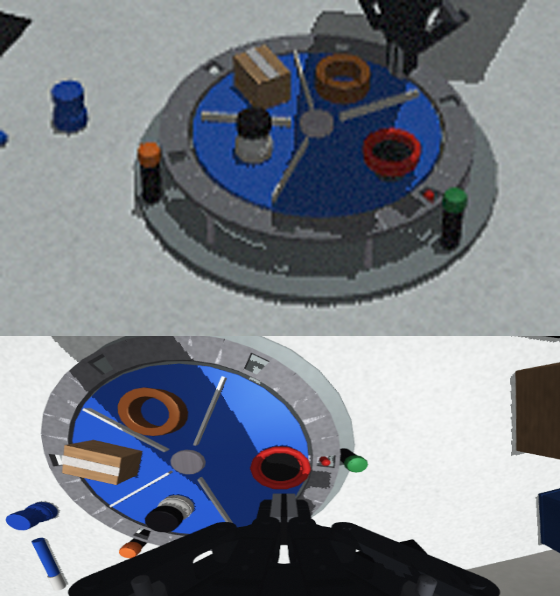

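The pin stands up in the hole beside the green lamp: at its raised height it measures the same radius as at the start. The goods are standing, the bystanders in view are where they were, and the arm is clear.

```bash
python3 -c "
from bench import bot
print(bot.finish_job())"
```

```text
the job is handed in; nothing more can be done
None
```

I turned the carousel one hole anticlockwise to the green lamp, and the plunger sprang up with its pin in that hole; the goods are still standing, the arm is clear, and the job was handed in after about 9.5 s.

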